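# Hook the slicing insert into the kitchen slicer and wedge it

### The job

Fit the loose green slicing insert into the white slicer: push its tongue in under the lip against the spring behind it, swing its other end down past the catch ledge, and ease it back so that it lies flat with that end caught under the ledge. Then drive the orange locking wedge in over it until it stops, and leave the lemons and the tin where they are.

Things in the scene. Friction and masses are not known exactly. Their poses are not given: they have to be found in the camera images.
- slicer: white kitchen slicer frame, fixed to the counter, 235 x 96 mm (flat grey handle at -x and wedge guide at +y, 42 mm high, stand out). Origin: centre of its underside; x runs from the catch end to the lip end, z up. The well has its floor 14 mm up and is 77 mm wide between side rails 8 mm high above the floor (23 mm beside the tail, from x = -105 to -41 mm).
- seat (a point): point on the well floor, 14 mm above the slicer's origin, same axes: the middle of the insert's underside ends up here (within 1 mm). The tail passes the catch ledge only while the insert is held at least 5 mm from its final place into the spring (towards +x); once it is down, ease it back slowly and the spring slides it under the ledge.
- catch_edge (a point): middle of the catch ledge's top inner edge (slicer axes), 71.5 mm from the seat point towards -x. The ledge reaches 20 mm on towards -x; its flat top is 15.5 mm and its underside 10.5 mm above the well floor; the wall below it is set back 4 mm from this edge.
- lip_edge (a point): middle of the lip's lower inner edge (slicer axes), 66 mm from the seat point towards +x, 10 mm above the well floor. The lip overhangs 25 mm, its top 17 mm above the floor. Under it, 8 mm past the edge, is the face of a grey spring stop, which yields 8 mm towards +x (2 N at first touch, 0.7 N/mm more, then solid).
- insert_center (a point): centre of the loose green insert with steel grating, 150 (x) x 72 (y) x 8 mm, 180 g, 4 mm above its underside; x points to its tongue (the last 19 mm: 5 mm thick, 60 wide, flush below). It starts tilted about 7 degrees: tongue on the well floor short of the lip, tail on the catch ledge. Shut fingertips can push forward on its rib and down on the flat deck behind the rib at once.
- tongue_tip (a point): middle of the lower edge of the insert's tongue, 75 mm from the centre along x (insert axes).
- tail_edge (a point): middle of the lower edge of the insert's other end (tail), 75 mm from the centre along -x (insert axes).
- grip_rib (a point): middle of the cross rib on the insert, 10 mm thick (x), 50 mm long (y), rising 14 mm above the deck (8 to 22 mm above the underside); this point is 15 mm above the underside, 25 mm from the centre towards the tail. The deck behind it is free for 45 mm.
- wedge (a joint): travel of the orange locking wedge in m: 0 fully out, 0.024 fully in (solid stop); it slides level towards -y of the slicer, over the insert's edge, takes about 5 N and stays where it is left. It can go in only when the insert lies flat.
- wedge_head (a point): middle of the outer face of the wedge's head (axes as the slicer's; the face looks to +y): 34 mm wide (x), 26 mm high, from 14 to 40 mm above the counter; this point is 28 mm up. Push it towards -y. Nothing stands beyond it.
- lemon_a: yellow lemon, 71 x 53 x 51 mm, origin at its underside; leave it alone.
- lemon_b: yellow lemon, 67 x 54 x 54 mm, origin at its underside; leave it alone.
- tuna_tin: flat food tin with a red label, 86 mm across, 40 mm high, origin at its underside; leave it alone.
- insert: the same green insert; origin in the middle of its underside, axes as at insert_center.

How it is judged:
On the way, in this order (a step that is already met when the one before it is completed fails the run):
1. the tongue is pushed in under the lip against the spring while the tail is still up (x of tongue_tip in the frame of seat above 0.076 m and z of tongue_tip in the frame of seat below 0.0045 m and z of tail_edge in the frame of seat above 0.005 m), for 0.02 s.
2. the insert lies flat in its seat, tongue under the lip and tail under the catch ledge (x of tongue_tip in the frame of seat above 0.069 m and z of each of tongue_tip, tail_edge in the frame of seat below 0.0035 m and x of tail_edge in the frame of seat between -0.079 and -0.0728 m and z of tail_edge in the frame of seat above -0.003 m and angle between the z axis of insert_center and the z axis of seat, either way round below 0.04 rad), for 0.2 s.
3. the wedge is driven fully in, with the insert still seated (all of step 2 and value of joint wedge above 0.0215 m), for 0.2 s.
At the end, for the whole second after the job is handed in: The insert lies flat on the well floor (both ends within 3.5 mm of it, within 0.04 rad), its tongue under the lip and its tail at least 1.3 mm under the catch ledge, at rest; the wedge is in to within 2.5 mm of its stop (all of step 3 and linear speed of insert below 0.02 m/s); the robot touches nothing.
It fails at once if a lemon is shifted by more than 3 cm (distance of lemon_a from where it was at the start of the episode above 0.03 m).
It fails at once if a lemon is shifted by more than 3 cm (distance of lemon_b from where it was at the start of the episode above 0.03 m).
It fails at once if the tin is shifted by more than 3 cm (distance of tuna_tin from where it was at the start of the episode above 0.03 m).
It also fails if it takes over 38 s, if anything falls off the work surface, if the arm or the gripper's body presses on something with over 40 N, if the wrist force passes 120 N, or if a joint passes its speed limit or range.

### The arm

A 6-joint arm with a two-finger parallel gripper is mounted at the origin on a cart in front of the work surface, level with it; the furniture and walls round the work are solid. World frame = base frame: x ahead of the robot, y to its left, z up, the work surface at z = 0. Lengths are in m, angles in rad, forces in N, time in s.
With the tool pointing down it reaches from about 0.2 to 0.875 m from the base axis. Payload 3.4 kg.
Tool frame: the origin (TCP) lies midway between the tips of the shut fingers; the grasp point (between the pads) lies 19 mm behind it; z points along the fingers, y is the line along which they close (so a half turn about z gives the same grasp; the last joint's range is limited). The gripper opens to 94 mm and grips with 3 to 60 N. Pads are 16 mm wide; open, the fingers measure 119 mm over their backs; the gripper's body (75 mm by 177 mm) begins 78 mm behind the grasp point.
Start: joints at [1.147, 0.276, 1.505, -0, 1.361, -0.121], TCP at [0.171, 0.549, 0.205] pointing down, gripper open.
Joint ranges: [-2.89, 2.89], [-0.75, 2.08], [0.22, 2.7], [-1.18, 4.32], [0.11, 2.71], [-2.7, 2.7]. Speed limits (rad/s): [2.57, 2.57, 3.14, 3.14, 3.14, 3.14].

### API

Orientations are given as a 3x3 rotation matrix whose columns are the frame's x, y, z axes.
In Python, from cell import get_obs, get_image, camera_info, manip, find_in, trace gives the robot as it stands.
- The arm moves only by the tool play_rows, never from a script. Its argument "targets" is a list of rows, each a list of 7 numbers: the shift along the tool's x, y, z in m, then the turn, a rotation vector about the tool's x, y, z in degrees, then the finger opening in m, from 0 to 0.094. In form: [[dx, dy, dz, rx, ry, rz, claw], ...]. A call has 1 to 8 rows; each row is the pose to reach, as a shift and turn from the pose commanded when the call began, along the tool's axes at that moment; what a row does not reach only later rows make up. A row lasts 1/12 s, in which the tool goes at most 41.7 mm and 7.16 degrees, less where a joint would pass 70% of its speed; a pose out of reach is approached as far as the arm can. A call with a gripper value outside its range is refused whole. The fingers move at their own pace and stop on an object; "grip_force" is the grip in N (left out, the last holds). Time passes only in rows, so rows that repeat a pose let the fingers close. It gives the time, the measured TCP pose, the force, the opening and the grip force at its end, in the units of the state.
- get_obs(): the state, without advancing time (a new reading comes with each control period).
- get_image(name): name is "side" or "top" or "wrist"; returns the picture (384x512x3 uint8, red, green, blue); there is no depth.
- camera_info(name): a dict with "fx", "fy", "cx", "cy" (pixels), "R" (3x3) and "t" (3): a world point X has camera coordinates R X + t. Camera axes: x right, y down, z forward; pixel columns grow to the right and rows downward; lengths in m; the calibration is good to about 2 mm. A picture is of the moment at which its call begins: read the wrist's pose just before it. camera_info takes no time and is no camera call; for the wrist camera it gives the pose at the moment of the call.
- manip.job_done(): hands the job in; it is judged then, once.
Trained networks look in the newest picture that a camera, given by its name, has taken for a name from the list of things; names that differ only in an ending like _2 or _b are one class to them, and where a whole thing is asked for, a point or a joint stands for the part that bears it (a point fixed in the world has none). Each returns a list of dicts, best first, with "confidence" (0 to 1); they miss things now and then, are a little off and sometimes report something else, mostly with a low value. They report only what shows in the picture. A call takes as long as a camera call.
- find_in(target, camera): "position" ([column, row] in pixels, amid what is visible of it).
- trace(target, camera): "mask" (384x512 bool, what is visible of it) and "position" ([column, row] in pixels, amid what is visible of it).
The state is a dict: "clock": time; "qpos": joint angles; "joint_velocities": joint speeds; "tau": joint torques, N m; "tcp_pos": TCP position; "tcp_rot": TCP orientation; "ft_force": force on the tool from outside, world axes, zero at the start; "torque": the same for the moment, N m; "finger_gap": opening from 0.0 (shut) to 1.0 (fully open); "finger_force": force on a finger pad.
Only numpy, scipy, OpenCV 4.12 (cv2) and the standard library are available. Lean on these libraries where they do the work, as an engineer would, in place of code of your own. Each camera call takes 0.05 s, during which the arm holds its last target. There are 200 camera calls.

## Working session

There is one attempt and no reset: what is moved stays moved. The work goes in short steps, Python scripts to look and compute and a tool call to move; the robot and the scene stay as the last step left them, time stands still between calls to the robot, and variables do not carry over. Pictures are saved under pics/ and viewed, at most 10 in all, crops included, and the job is handed in when it is done.

Besides the shell and the picture viewer there is one more tool, called after ">>>" as name(argument=value, ...) on one line, values as JSON. play_rows: Moves the arm, as the interface text tells. Its arguments: {"type":"object","properties":{"targets":{"type":"array","items":{"type":"array","items":{"type":"number"}}},"grip_force":{"type":"number"}},"required":["targets"]}

```bash
mkdir -p pics
cat > h.py <<'E'
import numpy as np,cv2
from cell import *
def P(cam):
    c=camera_info(cam);return c,np.array([[c['fx'],0,c['cx']],[0,c['fy'],c['cy']],[0,0,1]])@np.c_[np.array(c['R']),np.array(c['t'])]
def proj(M,X):
    X=np.atleast_2d(X);h=np.c_[X,np.ones(len(X))]@M.T;return h[:,:2]/h[:,2:]
def tri(Ms,uv):
    A=[]
    for M,(u,v) in zip(Ms,uv): A+= [u*M[2]-M[0],v*M[2]-M[1]]
    s=np.linalg.svd(np.array(A))[2][-1];return s[:3]/s[3]
def plane(M,uv,z):
    A=np.array([uv[0]*M[2]-M[0],uv[1]*M[2]-M[1]]);return np.linalg.solve(A[:,:2],-A[:,2]*z-A[:,3])
E
python3 - <<'E'
from h import *
Ms={}
for c in ["top","side"]:
    im=get_image(c);cv2.imwrite(f"pics/{c}0.png",im[...,::-1]);Ms[c]=P(c)[1]
r={}
for n in ["catch_edge","lip_edge","grip_rib","wedge_head","tongue_tip","tail_edge","seat","insert_center","lemon_a","tuna_tin","slicer"]:
    for c in Ms:
        f=find_in(n,c);r[n,c]=f
        print(n,c,[(np.round(a['position'],1).tolist(),round(a['confidence'],2)) for a in f[:2]])
    if r[n,'top'] and r[n,'side']: print('  3d',tri([Ms['top'],Ms['side']],[r[n,c][0]['position'] for c in ('top','side')]).round(4))
o=get_obs();print(o)
im=np.hstack([cv2.imread(f"pics/{c}0.png") for c in("top","side")]);cv2.imwrite("pics/both.png",im)
E
```

```text
catch_edge top [([240.8, 173.7], 0.97), ([378.5, 207.7], 0.56)]
catch_edge side []
lip_edge top [([241.8, 176.2], 0.67)]
lip_edge side [([234.9, 190.5], 0.87)]
  3d [ 0.4647 -0.1103  0.116 ]
grip_rib top [([261.9, 169.2], 0.72)]
grip_rib side [([239.9, 176.3], 0.79)]
  3d [ 0.5353 -0.1557  0.053 ]
wedge_head top [([244.7, 184.7], 0.55)]
wedge_head side [([231.5, 200.9], 0.63)]
  3d [ 0.4898 -0.1074 -0.0137]
tongue_tip top [([260.9, 171.1], 0.64)]
tongue_tip side [([238.2, 180.5], 0.7)]
  3d [ 0.5434 -0.1511  0.0134]
tail_edge top [([261.7, 171.0], 0.84)]
tail_edge side [([238.6, 176.7], 0.63)]
  3d [ 0.5328 -0.1537  0.0508]
seat top [([240.7, 174.3], 0.76), ([259.8, 169.3], 0.18)]
seat side [([219.9, 192.2], 0.59)]
  3d [ 0.5281 -0.0814 -0.0111]
insert_center top [([264.4, 169.2], 0.84)]
insert_center side [([239.9, 177.8], 0.74)]
  3d [ 0.5553 -0.1609  0.0078]
lemon_a top [([354.4, 231.3], 0.75), ([378.1, 206.4], 0.56)]
lemon_a side [([346.0, 188.5], 0.76), ([349.0, 160.2], 0.46)]
  3d [ 0.3991 -0.4915  0.0255]
tuna_tin top [([140.4, 170.1], 0.75)]
tuna_tin side [([126.4, 234.9], 0.
[... 262 characters left out ...]
     1.36069895e+00, -1.21005780e-01]), 'joint_velocities': array([-0.00012407,  0.00182934, -0.00104109,  0.00043778, -0.00091194,
        0.00061811]), 'tau': array([ 6.53040843e-05, -4.04488242e+01, -2.37494695e+01,  7.02206651e-02,
        2.51126761e-02, -1.56525476e-05]), 'tcp_pos': array([0.17145976, 0.54887398, 0.20547195]), 'tcp_rot': array([[-9.54506204e-01,  2.98191057e-01, -1.81495120e-05],
       [ 2.98191055e-01,  9.54506202e-01,  6.55275219e-05],
       [ 3.68635428e-05,  5.71344040e-05, -9.99999998e-01]]), 'ft_force': array([-0.29284621, -0.06799048,  0.17971518]), 'torque': array([-0.0343031 , -0.05942894,  0.02069713]), 'finger_force': 0.0, 'finger_gap': 1.0018189399358735}
```

View pics/top0.png

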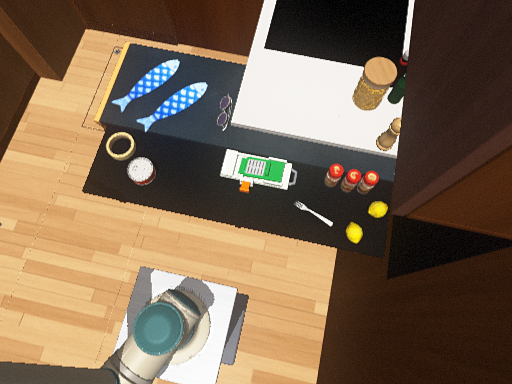

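View pics/side0.png

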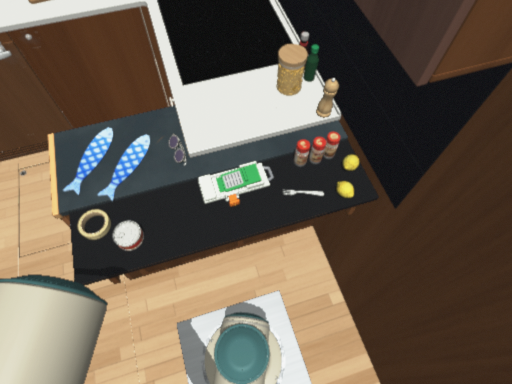

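The slicer is at about (0.52, -0.10). The lip end is on the left in the top view (~225,165), the handle is on the right (292,178), and the orange wedge at (245,186) faces the robot. I'll go over it for a close look.

Run:
```python
from h import *
c,M=P("wrist");R=np.array(c['R']);t=np.array(c['t']);o=get_obs()
print("cam pos in tool",o['tcp_rot'].T@(-R.T@t-o['tcp_pos']),"cam axes in tool\n",(R@o['tcp_rot']).T.round(3),c['fx'])
M=P("top")[1]
for p in [(222,166),(297,180),(245,188),(291,171)]: print(plane(M,p,0.02).round(3))
# target TCP above, orientation tool x toward world -x*? 
d=np.array([0.50,-0.08,0.26])-o['tcp_pos'];print(o['tcp_rot'].T@d)
```

```text
cam pos in tool [ 0.08440549  0.00023234 -0.17898387] cam axes in tool
 [[ 0.    -0.957 -0.289]
 [ 1.     0.     0.001]
 [-0.    -0.289  0.957]] 293.3221682130498
[ 0.529 -0.019]
[ 0.535 -0.278]
[ 0.469 -0.114]
[ 0.562 -0.253]
[-0.50111628 -0.50229323 -0.05457522]
```

>>> play_rows(targets=[[-0.2,-0.22,0,0,0,-20,0],[-0.2,-0.22,0,0,0,-20,0],[-0.2,-0.22,0,0,0,-20,0],[-0.2,-0.22,0,0,0,-20,0],[-0.51,-0.563,-0.015,0,0,-20,0],[-0.51,-0.563,-0.015,0,0,-20,0],[-0.51,-0.563,-0.015,0,0,-20,0],[-0.51,-0.563,-0.015,0,0,-20,0]])

```text
clock: 1.87
tcp_pos: [0.3114, 0.2459, 0.21]
tcp_rot: [[-0.999, -0.047, 0.001], [-0.047, 0.999, 0.0], [-0.001, 0.0, -1.0]]
ft_force: [0.7, 0.6, -0.4]
finger_gap: 0.47
finger_force: 0.0
```

>>> play_rows(targets=[[-0.155,-0.375,0,0,0,0,0],[-0.155,-0.375,0,0,0,0,0],[-0.155,-0.375,0,0,0,0,0],[-0.155,-0.375,0,0,0,0,0],[-0.155,-0.375,0,0,0,0,0],[-0.155,-0.375,0,0,0,0,0],[-0.155,-0.375,0,0,0,0,0],[-0.155,-0.375,0,0,0,0,0]])

```text
clock: 2.53
tcp_pos: [0.453, -0.0563, 0.21]
tcp_rot: [[-0.999, -0.046, 0.001], [-0.046, 0.999, 0.0], [-0.001, 0.0, -1.0]]
ft_force: [0.7, 0.4, 1.0]
finger_gap: 0.007
finger_force: 0.0
```

>>> play_rows(targets=[[-0.03,-0.05,0,0,0,0,0],[-0.03,-0.05,0,0,0,0,0],[-0.03,-0.05,0,0,0,0,0],[-0.03,-0.05,0,0,0,0,0]])

```text
clock: 2.87
tcp_pos: [0.4845, -0.1027, 0.2092]
tcp_rot: [[-0.999, -0.045, -0.002], [-0.045, 0.999, 0.001], [0.001, 0.002, -1.0]]
ft_force: [0.3, 0.4, -0.5]
finger_gap: 0.002
finger_force: 0.0
```

Run:
```python
from h import *
import pickle
o=get_obs();M=P("wrist")[1];im=get_image("wrist");pickle.dump((M,im,o),open("w1.pkl","wb"))
print(o['tcp_pos'],o['tcp_rot'].round(3))
for n in ["catch_edge","lip_edge","grip_rib","wedge_head","tongue_tip","tail_edge","insert_center","seat"]:
    print(n,[(np.round(a['position'],1).tolist(),round(a['confidence'],2)) for a in find_in(n,"wrist")[:2]])
cv2.imwrite("pics/w1.png",cv2.resize(im[...,::-1],(800,600),interpolation=cv2.INTER_CUBIC))
```

```text
[ 0.48445352 -0.10267463  0.2091841 ] [[-0.999 -0.045 -0.002]
 [-0.045  0.999  0.001]
 [ 0.001  0.002 -1.   ]]
catch_edge [([252.2, 186.1], 0.74), ([206.0, 213.9], 0.21)]
lip_edge [([250.7, 183.8], 0.92), ([205.9, 213.2], 0.54)]
grip_rib [([206.1, 209.6], 0.62)]
wedge_head [([206.3, 210.5], 0.68), ([249.3, 157.8], 0.61)]
tongue_tip [([206.2, 211.6], 0.7)]
tail_edge [([205.9, 211.7], 0.67)]
insert_center [([206.4, 210.7], 0.75)]
seat [([253.7, 187.9], 0.69)]
```

View pics/w1.png

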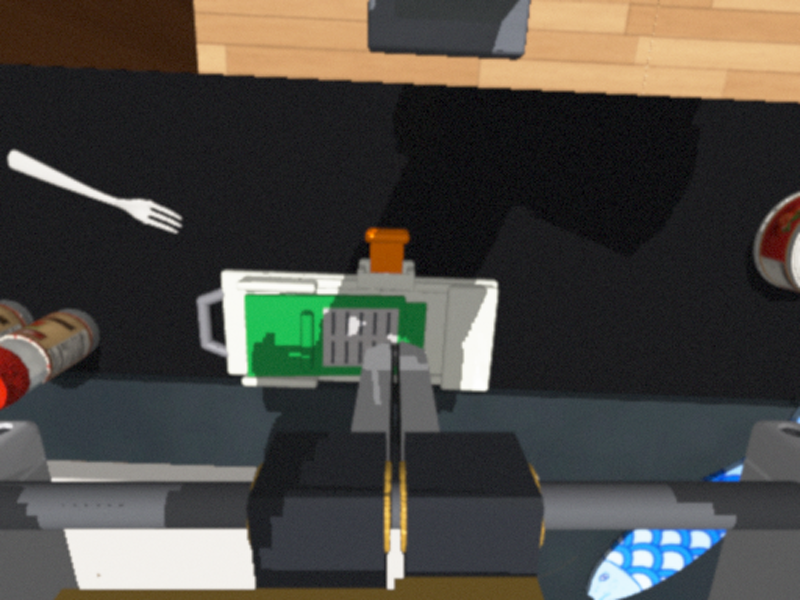

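View 1 (800x600) shows the slicer spanning (222,271)–(498,391), the rib at about (307,335) and the wedge head at (388,237). The gripper hides the far side, so I'll shift and lower for a clearer second view.

>>> play_rows(targets=[[-0.035,-0.02,0.025,0,0,0,0],[-0.07,-0.03,0.05,0,0,0,0],[-0.07,-0.03,0.05,0,0,0,0],[-0.07,-0.03,0.05,0,0,0,0]])

```text
clock: 3.65
tcp_pos: [0.5565, -0.1294, 0.1572]
tcp_rot: [[-0.999, -0.046, -0.004], [-0.046, 0.999, 0.002], [0.004, 0.002, -1.0]]
ft_force: [-0.4, -0.4, 0.4]
finger_gap: 0.005
finger_force: 0.0
```

Run:
```python
from h import *
import pickle
o=get_obs();M=P("wrist")[1];im=get_image("wrist");pickle.dump((M,im,o),open("w2.pkl","wb"))
print(o['tcp_pos'],o['tcp_rot'].round(3))
M1,im1,_=pickle.load(open("w1.pkl","rb"))
a=cv2.resize(im[...,::-1],None,fx=1.5625,fy=1.5625,interpolation=cv2.INTER_CUBIC)
uv=proj(M,[[.525,-.14,.03]])[0];print(uv)
u,v=[int(q) for q in uv]
y0=max(0,v-90);x0=max(0,u-140)
c=im[y0:y0+200,x0:x0+266,::-1];print("crop",x0,y0,c.shape)
cv2.imwrite("pics/w2.png",cv2.resize(c,None,fx=3,fy=3,interpolation=cv2.INTER_CUBIC))
```

```text
[ 0.5565023  -0.12936903  0.15719937] [[-0.999 -0.046 -0.004]
 [-0.046  0.999  0.002]
 [ 0.004  0.002 -1.   ]]
[243.36464635 151.34516313]
crop 103 61 (200, 266, 3)
```

View pics/w2.png

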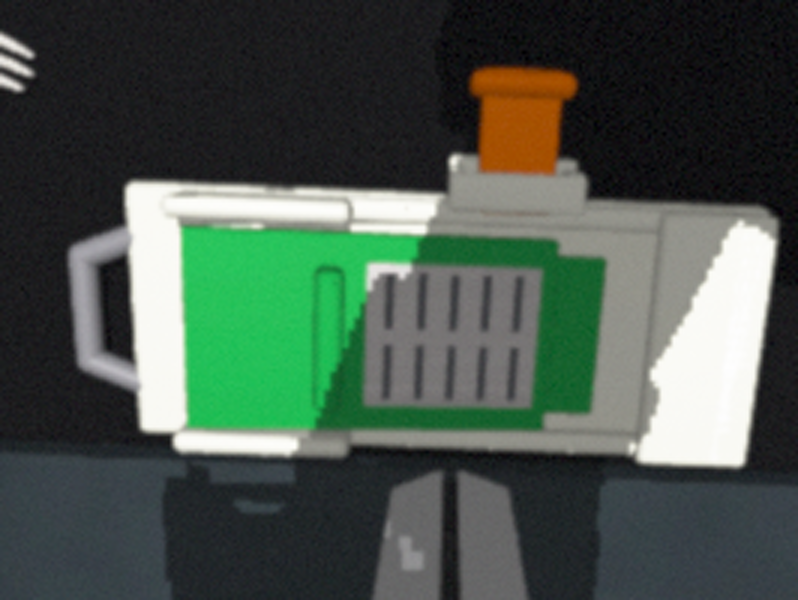

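View 2 is clear. In crop pixels (3x), the rib top runs (318..343, 266–~410), the tail edge on the ledge is at x≈183, the tongue tip at x≈603, the lip inner edge at x≈655, the wedge head at (471–577, 70–98), and the raised rails span x 163–352.

Run:
```python
from h import *
import pickle
M1=pickle.load(open("w1.pkl","rb"))[0];M2=pickle.load(open("w2.pkl","rb"))[0]
f1=lambda p:np.array(p)/1.5625
f2=lambda p:np.array(p)/3+[103,61]
pts={'lipTR':((498,282),(775,217),.031),'lipBR':((490,391),(745,467),.031),'lipTL':((449,287),(660,213),.031),'guideL':((360,263),(452,157),.042),'ribtop':((307,311),(330,268),.046),
'ribbot':(None,(322,412),.046),'railnL':((235,283),(164,200),.037),'railnR':((316,285),(352,203),.037),'railfL':((243,381),(174,437),.037),'railfR':((318,381),(350,440),.037),
'tailN':((246,294),(183,228),.0375),'tailF':((247,373),(187,428),.0375),'tipN':((426,303),(606,258),.019),'tipF':(None,(592,412),.019),
'wedgeL':((366,230),(471,72),.037),'wedgeR':((410,230),(577,75),.037),'ledgeL':((222,271),(128,184),.0295),'ledgeLf':((228,375),(140,432),.0295)}
for n,(a,b,z) in pts.items():
    print(n,plane(M2,f2(b),z).round(4),(plane(M1,f1(a),z).round(4),tri([M1,M2],[f1(a),f2(b)]).round(4)) if a else '')
```

```text
lipTR [ 0.5005 -0.0192] (array([ 0.4948, -0.0179]), array([ 0.5021, -0.0108,  0.0061]))
lipBR [ 0.5929 -0.0163] (array([ 0.593 , -0.0141]), array([ 0.5965, -0.0128,  0.0234]))
lipTL [ 0.501  -0.0589] (array([ 0.5007, -0.0572]), array([ 0.5018, -0.0571,  0.0259]))
guideL [ 0.4852 -0.1311] (array([ 0.4814, -0.129 ]), array([ 0.4862, -0.1307,  0.021 ]))
ribtop [ 0.5227 -0.1699] (array([ 0.5211, -0.1696]), array([ 0.524 , -0.171 ,  0.0379]))
ribbot [ 0.5733 -0.1722] 
railnL [ 0.5039 -0.2267] (array([ 0.5033, -0.2282]), array([ 0.5041, -0.2282,  0.0346]))
railnR [ 0.502  -0.1638] (array([ 0.5021, -0.1639]), array([ 0.5019, -0.1638,  0.0377]))
railfL [ 0.5884 -0.2269] (array([ 0.5896, -0.2262]), array([ 0.5857, -0.2242,  0.044 ]))
railfR [ 0.5866 -0.1633] (array([ 0.5868, -0.1626]), array([ 0.587 , -0.163 ,  0.0363]))
tailN [ 0.5129 -0.2205] (array([ 0.5119, -0.2198]), array([ 0.5136, -0.2218,  0.032 ]))
tailF [ 0.5845 -0.2219] (array([ 0.5817, -0.2223]), array([ 0.5914, -0.2279,  0.0188]))
tipN [ 0.519  -0.0736] (array([ 0.519 , -0.0739]), array([ 0.5189, -0.0739,  0.0197]))
tipF [ 0.5778 -0.0732] 
wedgeL [ 0.4587 -0.1262] (array([ 0.4564, -0.1254]), array([ 0.4581, -0.126 ,  0.0261]))
wedgeR [ 0.458  -0.0921] (array([ 0.4549, -0.0916]), array([ 0.4571, -0.0906,  0.0237]))
ledgeL [ 0.4999 -0.241 ] (array([ 0.4959, -0.2407]), array([ 0.5018, -0.2489,  0.0073]))
ledgeLf [ 0.5899 -0.2417] (array([ 0.5884, -0.2414]), array([ 0.5938, -0.2453,  0.0192]))
```

>>> play_rows(targets=[[0.006,-0.035,0.03,0,0,2.5,0],[0.012,-0.07,0.06,0,0,2.5,0],[0.012,-0.07,0.09,0,0,2.5,0],[0.012,-0.07,0.102,0,0,2.5,0],[0.012,-0.07,0.102,0,0,2.5,0],[0.012,-0.07,0.102,0,0,2.5,0]])

```text
clock: 4.2
tcp_pos: [0.5466, -0.1995, 0.0586]
tcp_rot: [[-1.0, -0.003, -0.0], [-0.003, 1.0, 0.0], [0.0, 0.0, -1.0]]
ft_force: [0.2, 0.2, -0.2]
finger_gap: 0.006
finger_force: 0.0
```

Run:
```python
from h import *
o=get_obs();print(o['tcp_pos'],o['tcp_rot'].round(4),o['ft_force'])
c=get_image("wrist")[60:335,60:440,::-1]
cv2.imwrite("pics/w3.png",cv2.resize(c,None,fx=2,fy=2,interpolation=cv2.INTER_CUBIC))
```

```text
[ 0.54662447 -0.1994703   0.05861088] [[-1.0e+00 -2.6e-03 -2.0e-04]
 [-2.6e-03  1.0e+00  3.0e-04]
 [ 2.0e-04  3.0e-04 -1.0e+00]] [ 0.22079536  0.16708563 -0.19469017]
```

View pics/w3.png

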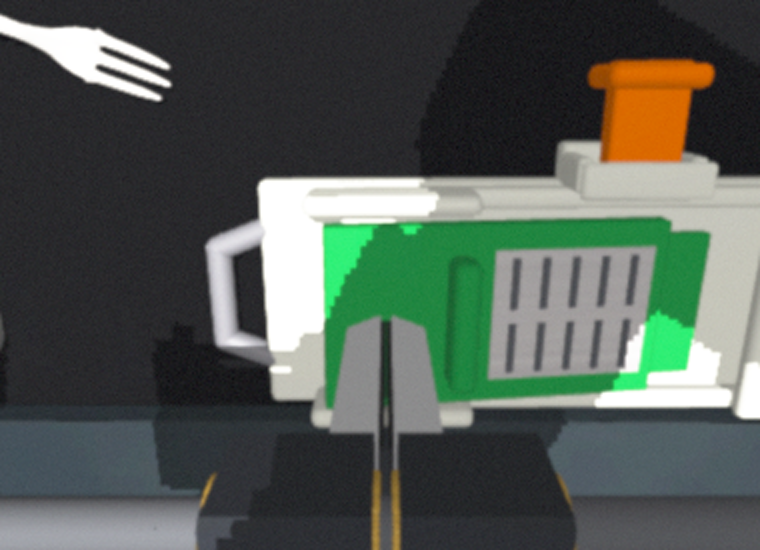

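The shut fingertips (385,318) sit behind the rib (465,260–395) over the free deck. Next: go down, touch the deck, then push.

>>> play_rows(targets=[[0,0,0.008,0,0,0,0],[0,0,0.013,0,0,0,0],[0,0,0.016,0,0,0,0],[0,0,0.018,0,0,0,0],[0,0,0.018,0,0,0,0]])

```text
clock: 4.67
tcp_pos: [0.5472, -0.1996, 0.0394]
tcp_rot: [[-1.0, -0.003, -0.001], [-0.003, 1.0, 0.0], [0.001, 0.0, -1.0]]
ft_force: [0.1, 0.1, 0.7]
finger_gap: 0.004
finger_force: 0.0
```

>>> play_rows(targets=[[0,0,0.001,0,0,0,0],[0,0,0.002,0,0,0,0],[0,0,0.002,0,0,0,0]])

```text
clock: 4.92
tcp_pos: [0.5476, -0.1999, 0.0385]
tcp_rot: [[-1.0, -0.003, 0.001], [-0.003, 1.0, -0.0], [-0.001, -0.0, -1.0]]
ft_force: [-0.6, -0.3, 2.3]
finger_gap: 0.003
finger_force: 2.1
```

>>> play_rows(targets=[[0,0.003,0.0,0,0,0,0],[0,0.006,0.0005,0,0,0,0],[0,0.009,0.001,0,0,0,0],[0,0.009,0.001,0,0,0,0]])

```text
clock: 5.25
tcp_pos: [0.5482, -0.1913, 0.0374]
tcp_rot: [[-1.0, -0.003, 0.002], [-0.003, 1.0, -0.002], [-0.002, -0.002, -1.0]]
ft_force: [0.9, -1.4, 4.6]
finger_gap: 0.005
finger_force: 2.3
```

>>> play_rows(targets=[[0,0.003,0.0,0,0,0,0],[0,0.006,0.0005,0,0,0,0],[0,0.008,0.0005,0,0,0,0],[0,0.008,0.0005,0,0,0,0]])

```text
clock: 5.58
tcp_pos: [0.5478, -0.1826, 0.0364]
tcp_rot: [[-1.0, -0.003, 0.001], [-0.003, 1.0, -0.0], [-0.001, -0.0, -1.0]]
ft_force: [1.1, -2.2, 3.6]
finger_gap: 0.009
finger_force: 2.5
```

>>> play_rows(targets=[[0,0.004,0.0,0,0,0,0],[0,0.008,0.0,0,0,0,0],[0,0.011,0.0,0,0,0,0],[0,0.011,0.0,0,0,0,0]])

```text
clock: 5.92
tcp_pos: [0.5463, -0.1702, 0.0354]
tcp_rot: [[-1.0, -0.003, -0.002], [-0.003, 1.0, 0.002], [0.002, 0.002, -1.0]]
ft_force: [-0.3, 0.1, -0.9]
finger_gap: 0.002
finger_force: 0.0
```

Run:
```python
from h import *
o=get_obs();print(o['tcp_pos'],o['ft_force'])
c=get_image("wrist")[60:335,60:440,::-1]
cv2.imwrite("pics/w4.png",cv2.resize(c,None,fx=2,fy=2,interpolation=cv2.INTER_CUBIC))
```

```text
[ 0.54625571 -0.17023677  0.03540205] [-0.29490319  0.06912973 -0.85415751]
```

View pics/w4.png

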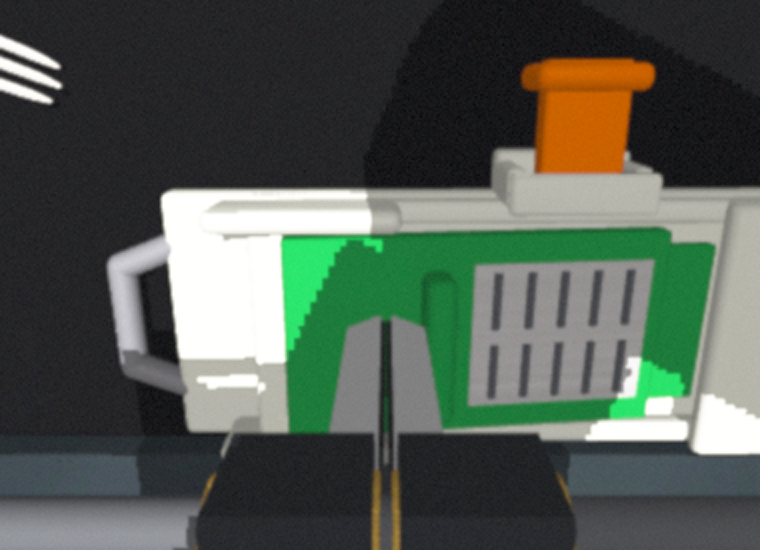

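Here the tail edge is at x≈285, the ledge inner edge strip at ~258–283, the rib at 425–455 and the tongue tip at ~712, right at the lip (705–735). I'll convert these to positions.

Run:
```python
from h import *
M=P("wrist")[1]
for n,p,zs in [('tail',(285,238),(.0375,.03,.022)),('ledgeinner?',(258,240),(.0295,)),('strip',(282,238),(.0295,)),('ribN',(440,275),(.046,.036)),('tip',(714,245),(.019,)),('lip',(727,205),(.031,)),('railL',(207,212),(.037,)),('railR',(400,212),(.037,)),('slcL',(163,195),(.0295,)),('deckcorner(x tongue root)',(670,232),(.0245,)),('tailF',(290,430),(.0375,.022))]:
    print(n,[plane(M,np.array(p)/2+60,z).round(4).tolist() for z in zs])
```

```text
tail [[0.51, -0.2017], [0.5121, -0.203], [0.5142, -0.2043]]
ledgeinner? [[0.5129, -0.2119]]
strip [[0.5122, -0.204]]
ribN [[0.5192, -0.1537], [0.5226, -0.1527]]
tip [[0.5171, -0.0563]]
lip [[0.5005, -0.0613]]
railL [[0.5019, -0.2255]]
railR [[0.5017, -0.1658]]
slcL [[0.4981, -0.2413]]
deckcorner(x tongue root) [[0.5111, -0.075]]
tailF [[0.5788, -0.2031], [0.589, -0.2059]]
```

>>> play_rows(targets=[[0,0.0,0.0015,0,0,0,0],[0,0.002,0.0015,0,0,0,0],[0,0.004,0.0015,0,0,0,0],[0,0.006,0.0015,0,0,0,0],[0,0.006,0.0015,0,0,0,0]])

```text
clock: 6.38
tcp_pos: [0.5475, -0.1658, 0.0347]
tcp_rot: [[-1.0, -0.003, 0.001], [-0.003, 1.0, -0.0], [-0.001, -0.0, -1.0]]
ft_force: [0.8, -2.4, 2.9]
finger_gap: 0.006
finger_force: 1.7
```

>>> play_rows(targets=[[0,0.001,0.0005,0,0,0,0],[0,0.002,0.001,0,0,0,0],[0,0.003,0.001,0,0,0,0],[0,0.004,0.001,0,0,0,0],[0,0.004,0.001,0,0,0,0]])

```text
clock: 6.8
tcp_pos: [0.5482, -0.164, 0.0346]
tcp_rot: [[-1.0, -0.004, 0.002], [-0.004, 1.0, -0.004], [-0.002, -0.004, -1.0]]
ft_force: [-0.6, -5.0, 5.9]
finger_gap: 0.003
finger_force: 3.9
```

>>> play_rows(targets=[[0,0.002,0.0,0,0,0,0],[0,0.004,0.0,0,0,0,0],[0,0.006,0.0,0,0,0,0],[0,0.006,0.0,0,0,0,0]])

```text
clock: 7.13
tcp_pos: [0.5483, -0.1585, 0.0339]
tcp_rot: [[-1.0, -0.004, 0.002], [-0.004, 1.0, -0.005], [-0.002, -0.005, -1.0]]
ft_force: [0.5, -7.1, 0.3]
finger_gap: 0.004
finger_force: 3.7
```

>>> play_rows(targets=[[0,0.001,0.001,0,0,0,0],[0,0.002,0.002,0,0,0,0],[0,0.002,0.003,0,0,0,0],[0,0.002,0.003,0,0,0,0]])

```text
clock: 7.47
tcp_pos: [0.5485, -0.158, 0.0309]
tcp_rot: [[-1.0, -0.005, 0.003], [-0.005, 1.0, -0.007], [-0.002, -0.007, -1.0]]
ft_force: [-0.0, -9.9, 0.6]
finger_gap: 0.003
finger_force: 5.2
```

>>> play_rows(targets=[[0,0,0.001,0,0,0,0],[0,0.0,0.002,0,0,0,0],[0,0.0,0.003,0,0,0,0],[0,0.0,0.004,0,0,0,0],[0,0.0,0.004,0,0,0,0]])

```text
clock: 7.88
tcp_pos: [0.5487, -0.1588, 0.027]
tcp_rot: [[-1.0, -0.005, 0.003], [-0.005, 1.0, -0.008], [-0.003, -0.008, -1.0]]
ft_force: [-0.4, -12.8, 0.5]
finger_gap: 0.005
finger_force: 6.1
```

>>> play_rows(targets=[[0,-0.0005,0.001,0,0,0,0],[0,-0.001,0.002,0,0,0,0],[0,-0.001,0.003,0,0,0,0],[0,-0.001,0.004,0,0,0,0],[0,-0.001,0.005,0,0,0,0],[0,-0.001,0.005,0,0,0,0]])

```text
clock: 8.38
tcp_pos: [0.5491, -0.1594, 0.0229]
tcp_rot: [[-1.0, -0.005, 0.004], [-0.005, 1.0, -0.008], [-0.004, -0.008, -1.0]]
ft_force: [-0.8, -9.8, 5.0]
finger_gap: 0.007
finger_force: 5.5
```

Run:
```python
from h import *
o=get_obs();print(o['tcp_pos'],o['ft_force'],o['torque'])
c=get_image("wrist")[60:335,60:440,::-1]
cv2.imwrite("pics/w5.png",cv2.resize(c,None,fx=2,fy=2,interpolation=cv2.INTER_CUBIC))
```

```text
[ 0.54905096 -0.15944211  0.0229086 ] [-0.81849965 -9.75645562  5.04111001] [-1.88833848  0.17914033 -0.00633329]
```

View pics/w5.png

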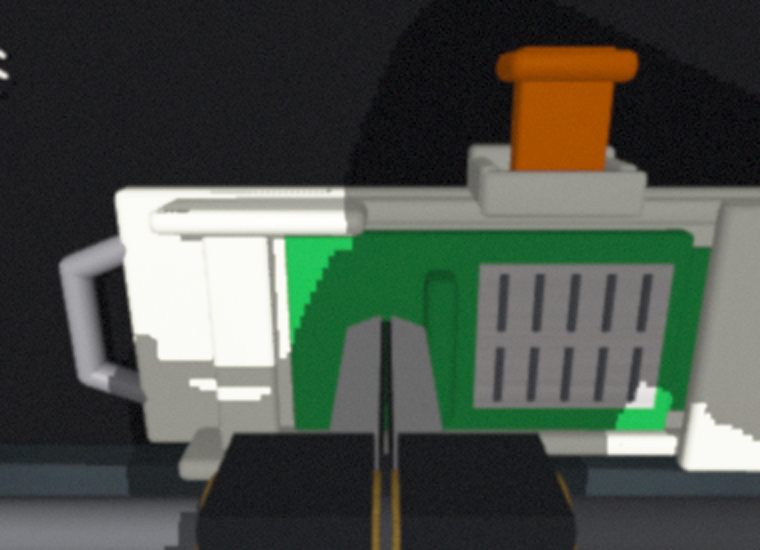

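The insert is down: the tail edge at x≈288 is clear of the ledge edge at ~272, and the tip presses the deck at z 0.023. Now ease back slowly.

>>> play_rows(targets=[[0,-0.001,0,0,0,0,0],[0,-0.002,-0.0005,0,0,0,0],[0,-0.003,-0.001,0,0,0,0],[0,-0.004,-0.001,0,0,0,0],[0,-0.005,-0.001,0,0,0,0],[0,-0.006,-0.001,0,0,0,0],[0,-0.007,-0.001,0,0,0,0],[0,-0.008,-0.001,0,0,0,0]])

```text
clock: 9.1
tcp_pos: [0.5476, -0.1629, 0.0227]
tcp_rot: [[-1.0, -0.003, 0.001], [-0.003, 1.0, 0.0], [-0.001, 0.0, -1.0]]
ft_force: [2.0, -2.3, 1.8]
finger_gap: 0.006
finger_force: 1.3
```

>>> play_rows(targets=[[0,-0.001,0,0,0,0,0],[0,-0.002,0,0,0,0,0],[0,-0.003,0,0,0,0,0],[0,-0.004,0,0,0,0,0],[0,-0.005,0,0,0,0,0],[0,-0.006,0,0,0,0,0],[0,-0.007,0,0,0,0,0],[0,-0.008,0,0,0,0,0]])

```text
clock: 9.77
tcp_pos: [0.5466, -0.1705, 0.0223]
tcp_rot: [[-1.0, -0.003, -0.001], [-0.003, 1.0, 0.001], [0.001, 0.001, -1.0]]
ft_force: [-0.2, 0.8, -0.8]
finger_gap: 0.007
finger_force: 0.0
```

>>> play_rows(targets=[[0,0,-0.02,0,0,0,0],[0,0.01,-0.05,0,0,0,0],[0,0.03,-0.08,0,0,0,0],[0,0.04,-0.1,0,0,0,0],[0,0.04,-0.1,0,0,0,0],[0,0.04,-0.1,0,0,0,0]])

```text
clock: 10.27
tcp_pos: [0.5476, -0.1308, 0.1235]
tcp_rot: [[-1.0, -0.004, 0.002], [-0.004, 1.0, -0.001], [-0.002, -0.001, -1.0]]
ft_force: [0.3, -0.0, 0.3]
finger_gap: 0.002
finger_force: 0.0
```

Run:
```python
from h import *
import pickle
o=get_obs();print(o['tcp_pos'],o['tcp_rot'].round(3));M=P("wrist")[1];im=get_image("wrist")
pickle.dump((M,im),open("w6.pkl","wb"))
c=im[60:260,103:369,::-1]
cv2.imwrite("pics/w6.png",cv2.resize(c,None,fx=3,fy=3,interpolation=cv2.INTER_CUBIC))
```

```text
[ 0.54758592 -0.13084267  0.12349183] [[-1.    -0.004  0.002]
 [-0.004  1.    -0.001]
 [-0.002 -0.001 -1.   ]]
```

View pics/w6.png

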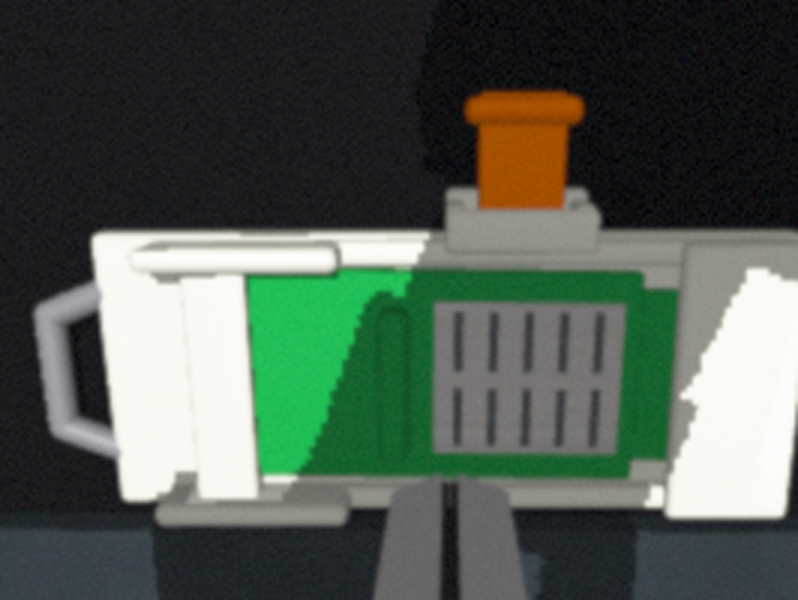

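The green now runs right up to the ledge edge (x≈250) with no gap, and the tongue is under the lip. Quick check on position, and the wedge.

Run:
```python
from h import *
import pickle
M=pickle.load(open("w6.pkl","rb"))[0]
for n,p,z in [('ribN',(393,309),.036),('ledge',(247,275),.0295),('ledge_back',(183,280),.0295),('shoulder',(642,273),.022),('lip',(682,245),.031),('railL',(134,262),.037),('railR',(338,262),.037),('wL',(465,96),.037),('wR',(584,96),.037)]:
    print(n,plane(M,np.array(p)/3+[103,60],z).round(4))
```

```text
ribN [ 0.5203 -0.1479]
ledge [ 0.5111 -0.1938]
ledge_back [ 0.5127 -0.2139]
shoulder [ 0.5112 -0.0688]
lip [ 0.5009 -0.059 ]
railL [ 0.5059 -0.226 ]
railR [ 0.5057 -0.1643]
wL [ 0.4577 -0.1263]
wR [ 0.4576 -0.0922]
```

>>> play_rows(targets=[[0.04,0.01,0,0,0,0,0],[0.08,0.022,0,0,0,0,0],[0.12,0.022,0,0,0,0,0],[0.12,0.022,0.03,0,0,0,0],[0.12,0.022,0.06,0,0,0,0],[0.12,0.022,0.06,0,0,0,0]])

```text
clock: 10.82
tcp_pos: [0.4214, -0.1077, 0.0578]
tcp_rot: [[-1.0, -0.001, -0.011], [-0.001, 1.0, 0.005], [0.011, 0.005, -1.0]]
ft_force: [-1.4, -0.1, -0.4]
finger_gap: 0.005
finger_force: 0.0
```

>>> play_rows(targets=[[0,0,0.02,0,0,0,0],[0,0,0.036,0,0,0,0],[0,0,0.036,0,0,0,0],[-0.01,0,0.036,0,0,0,0],[-0.018,0,0.036,0,0,0,0],[-0.022,0,0.036,0,0,0,0],[-0.025,0,0.036,0,0,0,0]])

```text
clock: 11.4
tcp_pos: [0.4519, -0.1096, 0.0272]
tcp_rot: [[-1.0, -0.004, -0.002], [-0.004, 1.0, -0.001], [0.002, -0.001, -1.0]]
ft_force: [-4.5, -2.0, 2.9]
finger_gap: 0.006
finger_force: 2.4
```

>>> play_rows(targets=[[-0.004,0,0,0,0,0,0],[-0.008,0,0,0,0,0,0],[-0.012,0,0,0,0,0,0],[-0.015,0,0,0,0,0,0],[-0.018,0,0,0,0,0,0],[-0.02,0,0,0,0,0,0],[-0.022,0,0,0,0,0,0]])

```text
clock: 11.98
tcp_pos: [0.4693, -0.1093, 0.027]
tcp_rot: [[-1.0, -0.005, -0.01], [-0.005, 1.0, -0.001], [0.01, -0.001, -1.0]]
ft_force: [-14.6, -5.1, 10.5]
finger_gap: 0.005
finger_force: 7.0
```

>>> play_rows(targets=[[-0.002,0,0,0,0,0,0],[-0.004,0,0,0,0,0,0],[-0.004,0,0,0,0,0,0]])

```text
clock: 12.23
tcp_pos: [0.4694, -0.1088, 0.0265]
tcp_rot: [[-1.0, -0.006, -0.018], [-0.006, 1.0, 0.0], [0.018, 0.0, -1.0]]
ft_force: [-17.0, -5.4, 11.1]
finger_gap: 0.005
finger_force: 8.7
```

>>> play_rows(targets=[[-0.003,0,-0.001,0,0,0,0],[-0.006,0,-0.002,0,0,0,0],[-0.009,0,-0.003,0,0,0,0],[-0.009,0,-0.003,0,0,0,0]])

```text
clock: 12.57
tcp_pos: [0.4696, -0.1086, 0.0269]
tcp_rot: [[-0.999, -0.009, -0.035], [-0.009, 1.0, 0.001], [0.035, 0.001, -0.999]]
ft_force: [-27.9, -10.2, 6.6]
finger_gap: 0.009
finger_force: 13.8
```

Run:
```python
from h import *
M=P("wrist")[1];im=get_image("wrist")
c=im[130:330,123:389,::-1]
cv2.imwrite("pics/w7.png",cv2.resize(c,None,fx=3,fy=3,interpolation=cv2.INTER_CUBIC))
```

```text
(no output)
```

View pics/w7.png

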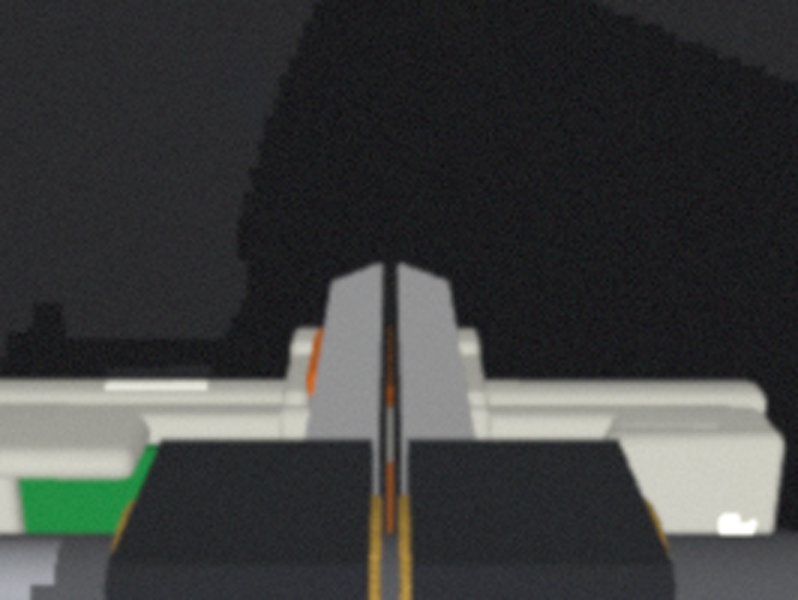

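The head (orange at 315,360) appears to be flush with the guide, and 28 N moves it no further. Back off, lift and check from above.

>>> play_rows(targets=[[0.01,0,0,0,0,0,0],[0.03,0,0,0,0,0,0],[0.04,0,0,0,0,0,0],[0.04,0,-0.035,0,0,0,0],[0.04,0,-0.07,0,0,0,0],[0.01,-0.01,-0.1,0,0,0,0],[-0.03,-0.02,-0.1,0,0,0,0],[-0.06,-0.02,-0.1,0,0,0,0]])

```text
clock: 13.28
tcp_pos: [0.5529, -0.1313, 0.1341]
tcp_rot: [[-1.0, -0.001, 0.011], [-0.002, 1.0, -0.004], [-0.011, -0.004, -1.0]]
ft_force: [0.6, -1.3, 0.6]
finger_gap: 0.007
finger_force: 0.0
```

>>> play_rows(targets=[[-0.02,0,0,0,0,0,0],[-0.02,0,0,0,0,0,0],[-0.02,0,0,0,0,0,0],[-0.02,0,0,0,0,0,0]])

```text
clock: 13.62
tcp_pos: [0.5662, -0.1285, 0.1296]
tcp_rot: [[-1.0, -0.003, -0.001], [-0.003, 1.0, 0.0], [0.001, 0.0, -1.0]]
ft_force: [0.3, -0.6, -0.7]
finger_gap: 0.006
finger_force: 0.0
```

Run:
```python
from h import *
import pickle
o=get_obs();print(o['tcp_pos'],o['tcp_rot'].round(3),o['ft_force']);M=P("wrist")[1];im=get_image("wrist")
pickle.dump((M,im),open("w8.pkl","wb"))
c=im[60:260,103:369,::-1]
cv2.imwrite("pics/w8.png",cv2.resize(c,None,fx=3,fy=3,interpolation=cv2.INTER_CUBIC))
```

```text
[ 0.56624097 -0.12846085  0.12963519] [[-1.    -0.003 -0.001]
 [-0.003  1.     0.   ]
 [ 0.001  0.    -1.   ]] [ 0.33079009 -0.57330332 -0.72584264]
```

View pics/w8.png

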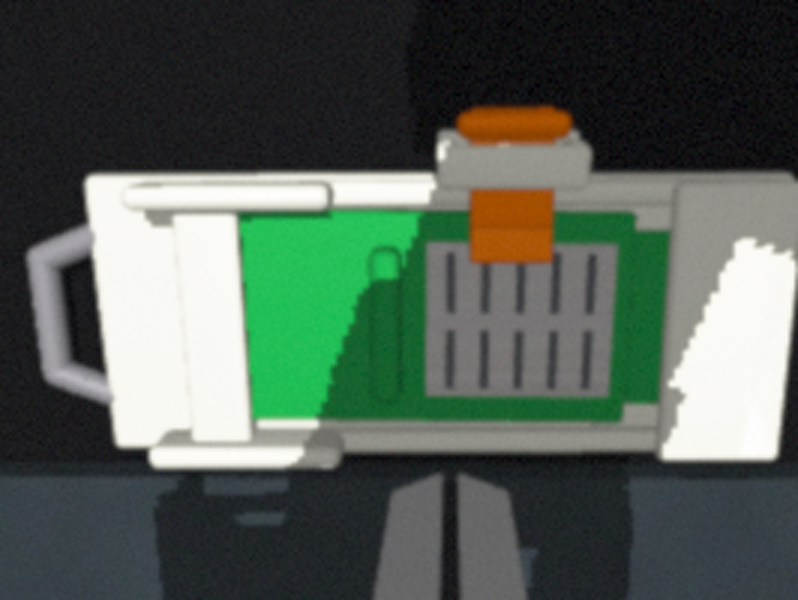

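The wedge head (458–572,108) sits against the guide, its blade lies over the insert's edge (470–553, 263), and the insert is still seated (tail line at x≈242). I'll check the travel in numbers, then hand in.

Run:
```python
from h import *
import pickle
Ma=pickle.load(open("w6.pkl","rb"))[0];Mb=pickle.load(open("w8.pkl","rb"))[0]
for n,p,z in [('a head',(525,92),.037),('a guide',(520,188),.042)]: print(n,plane(Ma,np.array(p)/3+[103,60],z).round(4))
for n,p,z in [('b head',(515,108),.037),('b guide',(515,132),.042),('rib',(385,247),.036),('ledge',(239,215),.0295)]: print(n,plane(Mb,np.array(p)/3+[103,60],z).round(4))
```

```text
a head [ 0.4566 -0.1091]
a guide [ 0.4831 -0.1102]
b head [ 0.4793 -0.1088]
b guide [ 0.4861 -0.109 ]
rib [ 0.5205 -0.1479]
ledge [ 0.5115 -0.194 ]
```

```bash
python3 -c "
from cell import *
print(manip.job_done())"
```

```text
the job is handed in; nothing more can be done
None
```

The insert is seated flat with its tail under the ledge, the wedge is in to its stop (about 23 of 24 mm by camera, no further movement at 28 N), and the job is handed in at about 14 s; no verdict came back.

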